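Square up a row of junction boxes against the packing stop

TASK

Pick up the aluminium straightedge by its orange grip and use it, not the fingers, to sweep the four white junction boxes together along the plywood jig until the whole row stands flush and square against the red stop, then press the row home, firmly but gently, with a push of about 12 N (the stop must never take more than 16 N). Then lay the straightedge back down flat, wholly on its blue-edged mat, and leave the boxes lined up and everything else on the bench where it was.

Things in the scene. Friction and masses are not known exactly. Their poses are not given: they have to be found in the camera images.
- straightedge: Aluminium angle, 250 g: flange 44 (x) x 280 (y) x 4 mm, upright blade 28 mm high along its front edge. The front face, 22 mm along +x from the origin, pushes the boxes. Orange grip block on a stem over the centre, 24 (x) x 60 (y) mm, z = 30 to 64 mm, above the blade; pinch it across x or y. Origin: centre of underside; x out of the front face, y along the length. Starts flat on the mat.
- box1: One of four identical white-painted die-cast junction boxes, a square block 46 x 46 x 30 mm high, about 160 g (0.1 to 0.24 kg), lid with four dark screws on top. Starts skewed by up to 20 degrees on the jig board, the four side by side about 68 mm apart. Origin: centre of its underside; z up, x and y square to its sides.
- box2: One of four identical white-painted die-cast junction boxes, a square block 46 x 46 x 30 mm high, about 160 g (0.1 to 0.24 kg), lid with four dark screws on top. Starts skewed by up to 20 degrees on the jig board, the four side by side about 68 mm apart. Origin: centre of its underside; z up, x and y square to its sides.
- box3: One of four identical white-painted die-cast junction boxes, a square block 46 x 46 x 30 mm high, about 160 g (0.1 to 0.24 kg), lid with four dark screws on top. Starts skewed by up to 20 degrees on the jig board, the four side by side about 68 mm apart. Origin: centre of its underside; z up, x and y square to its sides.
- box4: One of four identical white-painted die-cast junction boxes, a square block 46 x 46 x 30 mm high, about 160 g (0.1 to 0.24 kg), lid with four dark screws on top. Starts skewed by up to 20 degrees on the jig board, the four side by side about 68 mm apart. Origin: centre of its underside; z up, x and y square to its sides.
- jig: Fixed plywood jig board lying on the bench, 320 mm (x) x 330 mm (y) x 6 mm thick; the boxes and the stop stand on its top, 6 mm above the bench. Origin: centre of its underside; x points roughly away from the robot, towards the stop's edge. Nothing but the boxes and the stop lies on it.
- stop: Fixed rigid red bar on the jig near its far edge, 20 mm (x) x 300 mm (y) x 30 mm high, set slightly skew to the board. It does not give. Sliding the row along the board takes some 2 to 6 N of the push; friction takes part of the press too, so the stop feels less than the hand gives. Origin: centre of its underside, on the board's top; x points away from the boxes, y along the bar, z up.
- stop_face (a point): Middle of the lower edge of the stop's front face (the face towards the boxes), on the board's top, axes as the stop's: a box flush and square against the stop has its origin at x = -23 mm here.
- mat: Fixed black rubber mat with a blue border where the straightedge lies at the start and must be put back, 130 mm (x) x 340 mm (y) x 4 mm thick, to the robot's left or right. Origin: centre of its underside, so its top is at z = 4 mm; y along its length.
- bin: Fixed blue parts bin, 130 mm (x) x 300 mm (y) x 50 mm high, on the side of the bench opposite the mat. Not used. Origin: centre of its underside.
- tape: Bystander: cardboard-brown tape roll, 90 mm across, 24 mm high, lying off the far right corner of the jig. Origin: centre of its underside.
- jar: Bystander: jar 56 mm across, 70 mm high with a yellow cap, off the far left corner of the jig. Origin: centre of its underside.
- mug: Bystander: blue mug 80 mm across, 90 mm high, at the right side of the bench. Origin: centre of its underside.
Not all that is in view belongs to the job. What is shaped like the box1 but purple or turquoise is not meant.

How it is judged (in metres and radians):
On the way, in this order (a step that is already met when the one before it is completed fails the run):
1. the straightedge is lifted off its mat (z of straightedge in the frame of mat above 0.025 m), for 0.1 s.
2. the four boxes stand flush and square against the stop (as in the end condition) while the row is pressed on the stop with more than 3 N by the straightedge (x of box1 in the frame of stop_face between -0.026 and -0.019 m and y of box1 in the frame of stop_face between -0.145 and 0.145 m and z of each of box1, box2, box3, box4 in the frame of stop_face below 0.006 m and angle between the x axis of each of box1, box2, box3, box4 and the x axis of stop_face, either way round below 0.06 rad and x of box2 in the frame of stop_face between -0.026 and -0.019 m and y of box2 in the frame of stop_face between -0.145 and 0.145 m and x of box3 in the frame of stop_face between -0.026 and -0.019 m and y of box3 in the frame of stop_face between -0.145 and 0.145 m and x of box4 in the frame of stop_face between -0.026 and -0.019 m and y of box4 in the frame of stop_face between -0.145 and 0.145 m and contact force between stop and anything else above 3 N and (contact force between straightedge and box1 above 1 N or contact force between straightedge and box2 above 1 N or contact force between straightedge and box3 above 1 N or contact force between straightedge and box4 above 1 N)), for 0.3 s.
At the end, for the whole second after the job is handed in: All boxes stand on the board within 3 mm of the stop face, square to it within 0.06 rad, inside its length; the straightedge lies flat on the mat (0.08 rad), centre within 45 mm across and 35 mm along of the mat's, length within 0.35 rad of the mat's; all at rest (x of box1 in the frame of stop_face between -0.026 and -0.019 m and y of box1 in the frame of stop_face between -0.145 and 0.145 m and z of each of box1, box2, box3, box4 in the frame of stop_face below 0.006 m and angle between the x axis of each of box1, box2, box3, box4 and the x axis of stop_face, either way round below 0.06 rad and x of box2 in the frame of stop_face between -0.026 and -0.019 m and y of box2 in the frame of stop_face between -0.145 and 0.145 m and x of box3 in the frame of stop_face between -0.026 and -0.019 m and y of box3 in the frame of stop_face between -0.145 and 0.145 m and x of box4 in the frame of stop_face between -0.026 and -0.019 m and y of box4 in the frame of stop_face between -0.145 and 0.145 m and x of straightedge in the frame of mat between -0.045 and 0.045 m and y of straightedge in the frame of mat between -0.035 and 0.035 m and z of straightedge in the frame of mat below 0.008 m and angle between straightedge's own z axis and vertical below 0.08 rad and angle between the y axis of straightedge and the y axis of mat, either way round below 0.35 rad and linear speed of each of box1, box2, box3, box4, straightedge below 0.01 m/s); the robot touches nothing.
It fails at once if the force on the stop exceeds 16 N (contact force between stop and anything else above 16 N).
It fails at once if the fingers push or grip a box (more than 0.5 N) (contact force between the fingers and box1 above 0.5 N or contact force between the fingers and box2 above 0.5 N or contact force between the fingers and box3 above 0.5 N or contact force between the fingers and box4 above 0.5 N).
It fails at once if a box is tipped by more than 0.3 rad (angle between any of box1, box2, box3, box4's own z axis and vertical above 0.3 rad).
It fails at once if the tape roll, jar or mug is moved by more than 20 mm (distance of any of tape, jar, mug from where it was at the start of the episode above 0.02 m).
It also fails if it takes over 72 s, if anything falls off the work surface, if the arm or the gripper's body presses on something with over 40 N, if the wrist force passes 120 N, or if a joint passes its speed limit or range.

ROBOT

A 7-joint arm with a two-finger parallel gripper is mounted at the origin on the work surface. World frame = base frame: x ahead of the robot, y to its left, z up, the work surface at z = 0. Lengths are in m, angles in degrees, forces in N, time in s.
With the tool pointing down it reaches from about 0.35 to 0.9 m from the base axis. Payload 19.9 kg.
Tool frame: the origin (TCP) lies at the very end of the fingers, on their centre line; the grasp point (between the pads) lies 19 mm behind it; z points along the fingers, y is the direction in which the jaws open and shut (so a half turn about z gives the same grasp; the last joint's range is limited). The gripper opens to 94 mm and grips with 3 to 60 N. Pads are 16 mm wide; open, the fingers measure 119 mm over their backs; the gripper's body (75 mm by 177 mm) begins 78 mm behind the grasp point.
Start: joints at [-65.976, 23.915, -0.59, 92.452, 0.269, 63.638, -3.037], TCP at [0.278, 0.56, 0.205] pointing down, gripper open.
Joint ranges: [-161.28, 161.28], [-22.2, 115.67], [-73.04, 71.86], [3.21, 147.25], [-68.34, 248.33], [10.77, 114.83], [-161.83, 161.83]. Speed limits (degrees/s): [108.29, 108.29, 136.94, 136.94, 172.46, 172.46, 172.46].

INTERFACE

Orientations are given as a 3x3 rotation matrix whose columns are the frame's x, y, z axes.
In Python, from cell import env gives the robot as it stands.
- The arm moves only by the shell command python3 -m inch 'ROWS'. ROWS is JSON, one flat list of numbers, 7 for each row, row after row: the shift along the tool's x, y, z each as a share of 60 mm, from -1 to 1, then the turn, a rotation vector about the tool's x, y, z each as a share of 10 degrees, from -1 to 1, then the opening, from 0 (shut) to 1 (fully open). A call has exactly 5 rows; each row shifts and turns the pose as measured when the row begins, along the tool's axes as they then stand; what a row does not reach is not made up. A row lasts 1/8 s, in which the tool goes at most 62.5 mm and 10.7 degrees, less where a joint would pass 70% of its speed; a pose out of reach is approached as far as the arm can. A call with a number of a shift or a turn outside -1 to 1 is refused whole. A call with a gripper value outside its range is refused whole. The fingers move at their own pace and stop on an object; the grip force is fixed at half the most. Time passes only in rows, so rows that do not move let the fingers close, or fill a call up. It gives the time, the measured TCP pose, the force and the opening at its end, in the units of the state.
- env.read_state(): the state, without advancing time (a new reading comes with each control period).
- env.get_image(name): name is "scene" or "top" or "wrist"; returns (picture, depth): 480x640x3 uint8, red, green, blue; 480x640 float32, m along the optical axis (not along the pixel's ray), 0 where there is no reading.
- env.get_calibration(name): a dict with "fx", "fy", "cx", "cy" (pixels), "extrinsics" (4x4, takes a point from camera to world coordinates). Camera axes: x right, y up, looking along -z (the intrinsics and any distortion apply to the point x, -y, -z); pixel columns grow to the right and rows downward; lengths in m; the calibration is good to about 2 mm. A picture is of the moment at which its call begins: read the wrist's pose just before it. get_calibration takes no time and is no camera call; for the wrist camera it gives the pose at the moment of the call.
- env.hand_in(): hands the job in, once; it reports no verdict.
The state is a dict: "clock": time; "q": joint angles; "joint_velocities": joint speeds; "joint_torque": joint torques, N m; "eef_pos": TCP position; "tool_rot": TCP orientation; "contact_force": force on the tool from outside, world axes, zero at the start; "wrist_torque": the same for the moment, N m; "opening": finger opening in m.
Only numpy, scipy, OpenCV 4.12 (cv2) and the standard library are available. Lean on these libraries where they do the work, as an engineer would, in place of code of your own. Each camera call takes 0.05 s, during which the arm holds its last target.

## Working session

There is one attempt and no reset: what is moved stays moved. The work goes in short steps, Python scripts to look and compute and a shell command to move; the robot and the scene stay as the last step left them, time stands still between calls to the robot, and variables do not carry over. Pictures are saved under pics/ and viewed, and the job is handed in when it is done.

```bash
ls; mkdir -p pics; python3 - <<'E'
from cell import env
import cv2
s=env.read_state(); print(s)
for n in ("scene","top","wrist"):
    c=env.get_calibration(n); print(n,c)
    im,d=env.get_image(n); cv2.imwrite(f"pics/{n}0.png",im[:,:,::-1])
E
```

```text
pics
{'clock': 0.0, 'q': array([-65.97691529,  23.94718701,  -0.59235485,  92.4842192 ,
         0.26886352,  63.63723624,  -3.0361573 ]), 'joint_velocities': array([ 0.02565406, -0.03752622, -0.08007595,  0.00280519,  0.08070574,
        0.004115  ,  0.03109144]), 'joint_torque': array([-2.67676252e-03, -8.51266694e+01,  6.37099128e-01, -4.26020980e+01,
       -4.89347067e-02,  1.84132601e-02,  1.41092751e-04]), 'eef_pos': array([0.27773414, 0.55949665, 0.20484397]), 'tool_rot': array([[-8.95725736e-01,  4.44606786e-01, -4.60162079e-04],
       [ 4.44607019e-01,  8.95725088e-01, -1.07989511e-03],
       [-6.79499763e-05, -1.17188113e-03, -9.99999311e-01]]), 'contact_force': array([0.19491908, 0.60193619, 0.83345851]), 'wrist_torque': array([-0.01160708,  0.0519444 ,  0.02458384]), 'opening': 0.09401136871997817}
scene {'fx': 469.150526835672, 'fy': 469.150526835672, 'cx': 320.6339213531813, 'cy': 234.81753508338764, 'extrinsics': array([[ 0.40831112, -0.76368813,  0.50006246,  0.98671672],
       [ 0.91281574,  0.33736444, -0.23011446, -0.33176437],
       [ 0.00703239,  0.55042318,
[... 221 characters left out ...]
2.04044739e-02,  9.95802215e-01, -8.92278313e-02,
         3.74296843e-01],
       [-9.99791776e-01,  2.03006307e-02, -2.07123900e-03,
        -7.97821992e-02],
       [-2.51163133e-04,  8.92515144e-02,  9.96009088e-01,
         1.33615688e+00],
       [ 0.00000000e+00,  0.00000000e+00,  0.00000000e+00,
         1.00000000e+00]])}
wrist {'fx': 386.0706619615305, 'fy': 386.0706619615305, 'cx': 320.9019866054017, 'cy': 233.89931129421748, 'extrinsics': array([[ 0.44519289, -0.8580112 , -0.25616416,  0.20238847],
       [ 0.89543285,  0.42600527,  0.12930399,  0.59744063],
       [-0.00181699, -0.28694302,  0.95794593,  0.38459398],
       [ 0.        ,  0.        ,  0.        ,  1.        ]])}
```

View pics/top0.png

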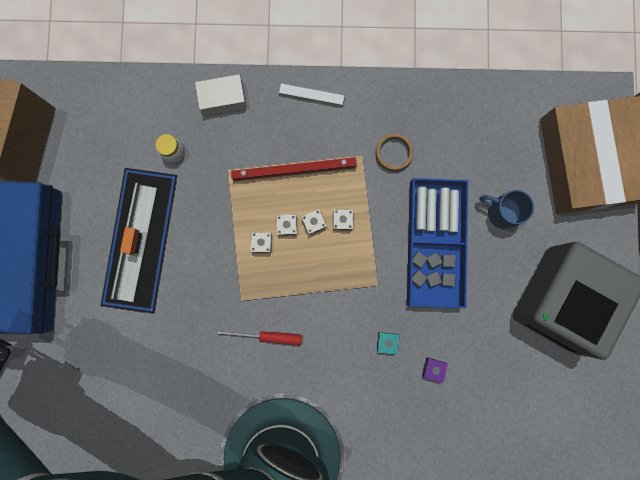

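View pics/scene0.png

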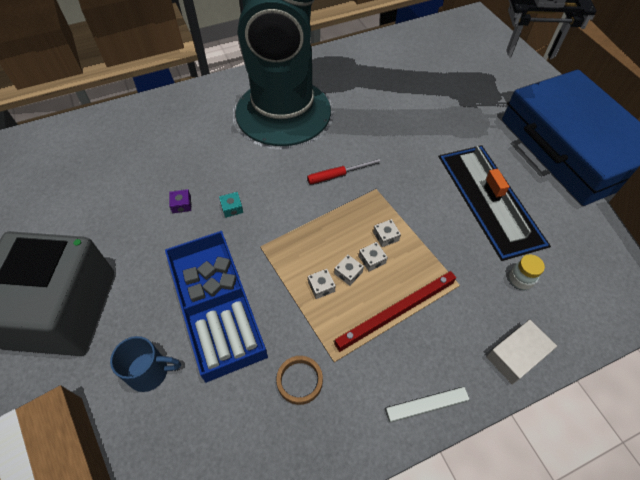

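View pics/wrist0.png

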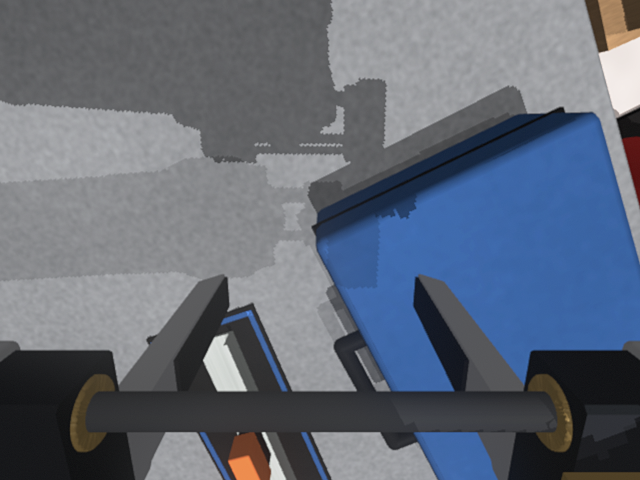

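The top view shows the straightedge with its orange grip at (130,241) on the blue-edged mat. The four white boxes are at (261,243), (287,225), (314,222) and (343,219), and the red stop runs from (232,174) to (356,163).

Things that could be mistaken for the targets:
- **Straightedge:** the pale bar at (311,94) or the tubes in the bin at (437,210). Neither has an orange grip.
- **Boxes:** the turquoise one at (388,343), the purple one at (435,370) and the pale block at (220,95).
- **Stop:** the red screwdriver at (280,339).

I choose the bar with the orange grip, and the four white boxes with dark screws on the plywood.

```bash
cat > h.py <<'E'
import numpy as np, cv2
from cell import env
def ray(c,u,v):
    E=c["extrinsics"]; d=np.array([(u-c["cx"])/c["fx"],-(v-c["cy"])/c["fy"],-1.0])
    return E[:3,3],E[:3,:3]@d
def onz(c,u,v,z):
    o,d=ray(c,u,v); return o+d*(z-o[2])/d[2]
def tri(c1,p1,c2,p2):
    o1,d1=ray(c1,*p1);o2,d2=ray(c2,*p2)
    A=np.stack([d1,-d2],1); t=np.linalg.lstsq(A,o2-o1,rcond=None)[0]
    a=o1+d1*t[0];b=o2+d2*t[1]; return (a+b)/2,np.linalg.norm(a-b)
def proj(c,P):
    E=c["extrinsics"]; p=E[:3,:3].T@(np.array(P)-E[:3,3]); return np.array([c["cx"]+c["fx"]*p[0]/-p[2],c["cy"]-c["fy"]*p[1]/-p[2]])
def blobs(mask,amin=20):
    cs,_=cv2.findContours(mask.astype(np.uint8),cv2.RETR_EXTERNAL,cv2.CHAIN_APPROX_NONE)
    return [c for c in cs if cv2.contourArea(c)>=amin]
def hsv(im): return cv2.cvtColor(im,cv2.COLOR_RGB2HSV)
E
python3 - <<'E'
from h import *
for n in ("top","scene"):
    im=cv2.imread(f"pics/{n}0.png")[:,:,::-1].copy(); H=hsv(im); c=env.get_calibration(n)
    h,s,v=[H[...,i].astype(int) for i in range(3)]
    print(n)
    for nm,m in (("orange",(h>=5)&(h<=14)&(s>190)&(v>130)),("red",((h<4)|(h>176))&(s>170)&(v>80)),("white",(s<40)&(v>170)),("wood",(h>10)&(h<25)&(s>50)&(s<190)&(v>120))):
        for b in blobs(m,60):
            r=cv2.minAreaRect(b); print(nm,np.round(r[0],1),np.round(r[1],1),round(r[2],1),cv2.contourArea(b))
t=cv2.imread("pics/top0.png")
a=cv2.resize(t[150:330,90:190],None,fx=3,fy=3,interpolation=cv2.INTER_CUBIC)
b=cv2.resize(t[140:310,220:390],None,fx=3,fy=3,interpolation=cv2.INTER_CUBIC)[:540]
b=np.pad(b,((0,540-b.shape[0]),(0,0),(0,0)))
cv2.imwrite("pics/crop0.png",np.hstack([a,b])[:600,:800])
E
```

```text
top
red [279.8 337.4] [41.3  9.5] 5.7 328.0
red [293.1 167.8] [  7.5 124.1] 83.9 708.5
white [129.9 278.1] [13.9 45.3] 11.3 492.0
white [260.5 241.5] [19. 19.] 90.0 307.0
white [286.5 224.5] [19. 19.] 90.0 316.0
white [343.  218.5] [19. 18.] 90.0 303.5
white [313.6 220.7] [18.9 18.9] 66.8 291.5
white [454.2 210. ] [ 5.4 40.1] 1.5 176.5
white [431.5 209.5] [41.  5.] 90.0 184.5
white [444.7 208.5] [ 5.7 41.1] 1.5 188.0
white [421.7 207.5] [ 5.6 41.1] 1.5 183.0
white [144.1 208.8] [13.9 45.1] 11.3 549.0
white [606.4 151.6] [103.9  19.6] 79.9 1896.0
white [311.3  93.6] [64.4  9.1] 10.6 513.5
white [219.3  91.4] [27.2 45.1] 80.0 1155.0
white [637.   62.5] [59.  4.] 90.0 155.0
white [598.5  62.5] [61. 73.] 90.0 2695.0
white [524.5  49.9] [71.8 38.8] 1.1 2673.0
white [231.1  44.1] [72.1 38.8] 1.1 2681.0
white [84.5 41.3] [72.6 38.7] 1.1 2675.5
white [24. 40.] [38. 48.] 90.0 1765.0
white [636.5  15.5] [31.  5.] 90.0 128.5
white [597.   15.5] [31. 72.] 90.0 2146.5
white [524.5  14.5] [29. 71.] 90.0 2026.0
white [451.5  34. ] [68. 71.] 90.0 4646.0
white [341.4  32.1] [145.5  67.1] 1.1 8993.0
w
[... 838 characters left out ...]
 62.4 3127.0
white [524.6 347.6] [38.6 49.4] 49.0 1768.0
white [205.4 341.9] [45.6  7. ] 73.0 261.5
white [231.4 331.9] [44.9  6.6] 71.6 258.5
white [216.7 333.1] [46.2  7. ] 72.5 270.0
white [242.9 323.2] [45.2  7. ] 70.7 263.0
white [321.2 280.3] [19.2 20.4] 66.0 308.5
white [348.6 266.4] [19.8 19. ] 40.6 306.5
white [372.9 252.6] [20.2 18.6] 56.3 263.0
white [386.8 229.4] [17.  19.3] 69.4 245.5
white [222.4  52. ] [14.6 34.2] 75.5 343.0
wood [ 49.9 440.7] [98.  53.8] 71.6 4309.0
wood [299.2 378.2] [44.5 45.3] 45.0 1584.5
wood [532.5 264. ] [20. 23.] 90.0 357.5
wood [359.6 265.8] [137.3 149.9] 58.6 16083.5
wood [96.1 72.2] [ 15.5 201.8] 76.0 1961.0
wood [357.    6.1] [13.5 99.9] 75.5 822.0
```

View pics/crop0.png

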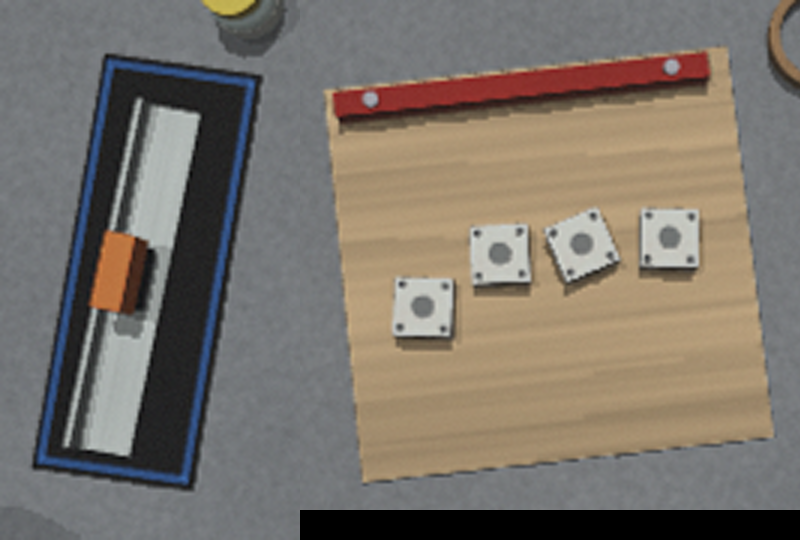

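The crop confirms the orange-gripped angle on the mat, with its blade on the left (+y) edge, so the front faces +y. It also shows the four white boxes with dark screws on the jig.

```bash
python3 - <<'E'
from h import *
C={n:env.get_calibration(n) for n in("top","scene")}
I={n:cv2.imread(f"pics/{n}0.png")[:,:,::-1].copy() for n in C}
o={}
for n in C:
    H=hsv(I[n]).astype(int);h,s,v=H[...,0],H[...,1],H[...,2]
    m=(h>=5)&(h<=14)&(s>150)&(v>185 if n=="top" else v>0)
    for b in blobs(m,40):
        r=cv2.minAreaRect(b); print(n,np.round(r[0],1),np.round(r[1],1),round(r[2],1)); 
t=I["top"]; print(hsv(t)[241,122:140].tolist()); print(hsv(I["scene"])[175:200:3,498].tolist())
# mat outer corners & jig corners & stop (top view crop px/3 + offset)
c=C["top"]
g=lambda l,ox,oy:[(x/3+ox,y/3+oy) for x,y in l]
mat=g([(107,55),(261,75),(192,489),(34,467)],90,150)
M=np.array([onz(c,u,v,.004) for u,v in mat]);print("mat",M.round(3).tolist(),M.mean(0))
print([np.linalg.norm(M[i]-M[(i+1)%4]).round(3) for i in range(4)], np.degrees(np.arctan2(*( (M[0]+M[1]-M[2]-M[3])[[1,0]]))))
jig=g([(325,90),(728,47),(774,436),(363,482)],220-100,140)
J=np.array([onz(c,u,v,.006) for u,v in jig]);print("jig",J.round(3).tolist(),[np.linalg.norm(J[i]-J[(i+1)%4]).round(3) for i in range(4)])
# stop top ends, z=.036
st=g([(333,93),(709,53),(709,79),(336,118)],120,140)
S=np.array([onz(c,u,v,.036) for u,v in st]);print("stop",S.round(3).tolist(),[np.linalg.norm(S[i]-S[(i+1)%4]).round(3) for i in range(4)])
# boxes
H=hsv(t).astype(int)
m=((H[...,1]<60)&(H[...,2]>60)); m[:190]=0;m[260:]=0;m[:,:242]=0;m[:,362:]=0
m=cv2.morphologyEx(((H[...,1]<40)&(H[...,2]>150)).astype(np.uint8),cv2.MORPH_CLOSE,np.ones((3,3)));m[:190]=0;m[260:]=0;m[:,:242]=0;m[:,362:]=0
for b in blobs(m,100):
    r=cv2.minAreaRect(b);p=onz(c,*r[0],.036);print("box",np.round(r[0],1),np.round(r[1],1),round(r[2],1),p.round(3))
E
```

```text
top [126.9 239.8] [ 8.4 24.3] 11.3
scene [496.4 182.2] [28.5 17.3] 59.0
[[11, 171, 158], [13, 171, 191], [13, 169, 187], [13, 169, 187], [12, 168, 187], [13, 169, 187], [13, 169, 187], [13, 170, 185], [13, 164, 188], [13, 166, 184], [9, 175, 137], [9, 145, 65], [8, 150, 68], [10, 149, 70], [9, 143, 66], [6, 91, 45], [110, 32, 24], [105, 38, 27]]
[[11, 198, 197], [11, 198, 196], [11, 196, 198], [10, 200, 175], [9, 219, 63], [9, 214, 62], [9, 207, 90], [10, 209, 61], [98, 170, 6]]
mat [[0.677, 0.4, 0.004], [0.663, 0.274, 0.004], [0.328, 0.314, 0.004], [0.343, 0.44, 0.004]] [0.5029986  0.35687204 0.004     ]
[np.float64(0.127), np.float64(0.338), np.float64(0.127), np.float64(0.337)] -6.920949424788488
jig [[0.678, 0.148, 0.006], [0.72, -0.179, 0.006], [0.405, -0.219, 0.006], [0.362, 0.107, 0.006]] [np.float64(0.33), np.float64(0.318), np.float64(0.329), np.float64(0.319)]
stop [[0.669, 0.137, 0.036], [0.707, -0.161, 0.036], [0.686, -0.162, 0.036], [0.649, 0.134, 0.036]] [np.float64(0.301), np.float64(0.021), np.float64(0.298), np.float64(0.02)]
box [260.5 241.5] [19. 19.] 90.0 [0.502 0.062 0.036]
box [286.5 224.5] [19. 19.] 90.0 [0.543 0.001 0.036]
box [342.5 218.5] [19. 19.] 90.0 [ 0.56  -0.131  0.036]
box [313.6 220.8] [19.3 19.1] 66.0 [ 0.553 -0.062  0.036]
```

```bash
python3 -m inch '[-0.9,-0.2,-0.4,0,0,0,1, -0.9,-0.2,-0.2,0,0,0,1, -0.9,-0.2,-0.1,0,0,0,1, -0.9,-0.2,0,0,0,0,1, -0.9,-0.2,0,0,0,0,1]'; python3 -m inch '[0,0,0,0,0,1,1, 0,0,0,0,0,1,1, 0,0,0,0,0,1,1, 0,0,0,0,0,1,1, 0,0,0,0,0,1,1]'
```

```text
clock: 0.78
eef_pos: [0.4952, 0.3841, 0.2471]
tool_rot: [[-0.9, 0.437, -0.002], [0.437, 0.9, -0.002], [0.001, -0.002, -1.0]]
contact_force: [0.7, 0.4, 0.0]
opening: 0.0941
clock: 1.4
eef_pos: [0.4993, 0.3785, 0.2456]
tool_rot: [[-0.211, 0.978, -0.003], [0.978, 0.211, -0.004], [-0.004, -0.004, -1.0]]
contact_force: [-0.1, -0.5, -0.0]
opening: 0.094
```

```bash
python3 -m inch '[0,0,0,0,0,1,1, 0,0,0,0,0,1,1, 0,0,0,0,0,0,1, 0,0,0,0,0,0,1, 0,0,0,0,0,0,1]'; python3 - <<'E'
from h import *
c=env.get_calibration("wrist"); im,d=env.get_image("wrist"); cv2.imwrite("pics/w1.png",im[:,:,::-1]); np.savez("w1.npz",im=im,d=d,E=c["extrinsics"])
E
```

```text
clock: 2.02
eef_pos: [0.4987, 0.3783, 0.2447]
tool_rot: [[0.14, 0.99, -0.005], [0.99, -0.14, -0.006], [-0.006, -0.004, -1.0]]
contact_force: [0.5, 0.8, -0.3]
opening: 0.0938
```

View pics/w1.png

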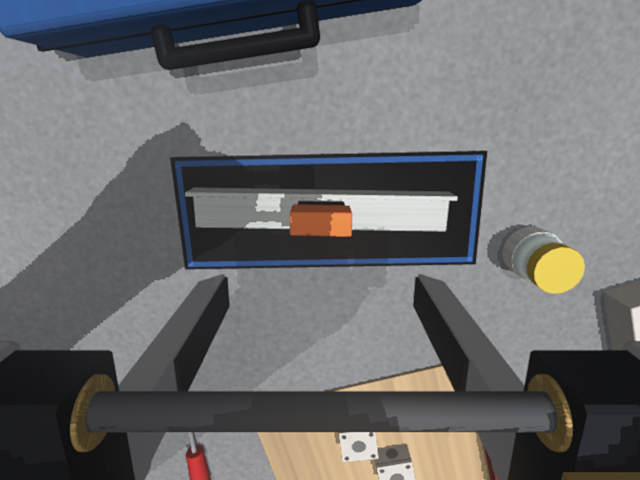

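```bash
python3 - <<'E'
from h import *
t=cv2.imread("pics/w1.png"); cv2.imwrite("pics/w1c.png",cv2.resize(t[180:250,180:470],None,fx=2.75,fy=2.75,interpolation=cv2.INTER_CUBIC)); 
u=cv2.resize(t[190:245,280:365],None,fx=9,fy=9,interpolation=cv2.INTER_NEAREST);cv2.imwrite("pics/w1d.png",u)
E
```

```text
(no output)
```

View pics/w1d.png

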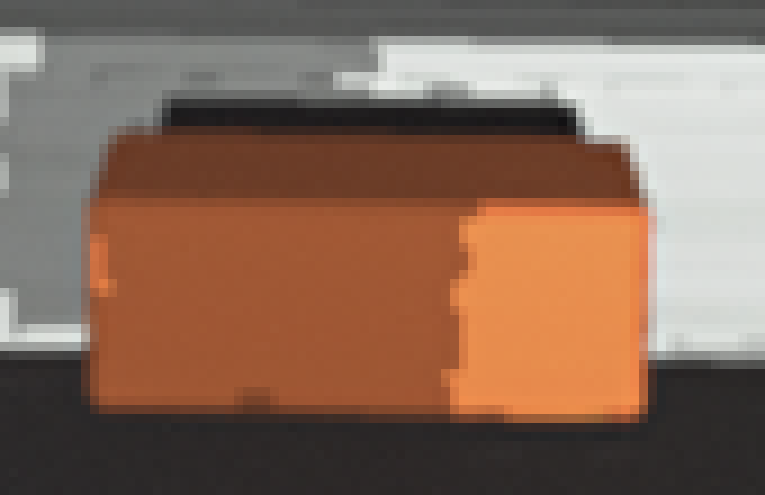

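```bash
python3 - <<'E'
from h import *
w=env.get_calibration("wrist"); w["extrinsics"]=np.load("w1.npz")["E"]
c=env.get_calibration("top"); s=env.get_calibration("scene")
p=(321.1,224.3)
print("w+top",tri(w,p,c,(127,240)))
for z in(.068,): 
  print(onz(w,*p,z),onz(c,127,240,z))
  q=[onz(w,u,v,z) for u,v in((290.2,212.2),(352,212.7),(352,236.5),(290.2,235.8))]
  print(np.round(q,4).tolist(),[np.linalg.norm(q[i]-q[(i+1)%4]).round(4) for i in range(4)])
d=np.load("w1.npz")["d"];print("depth",d[215:233:6,300:345:10])
P=w["extrinsics"]@np.array([0,0,-d[224,321],1]);o,dr=ray(w,*p);print(o+dr*d[224,321])
# blade top line in wrist: ends
g=lambda u,v,z:onz(w,u,v,z).round(4)
print("proj scene",proj(s,[onz(w,*p,.068)][0]))
st=env.read_state();R=st["tool_rot"];dp=onz(w,*p,.068)-st["eef_pos"];print("tool shift to top centre",R.T@dp)
E
```

```text
w+top (array([0.49567758, 0.36461482, 0.06859986]), np.float64(0.00026307015310371494))
[0.49578011 0.36441966 0.068     ] [0.49560632 0.36485269 0.068     ]
[[0.4684, 0.3803, 0.068], [0.5264, 0.3716, 0.068], [0.5236, 0.3481, 0.068], [0.4646, 0.3572, 0.068]] [np.float64(0.0586), np.float64(0.0237), np.float64(0.0597), np.float64(0.0235)]
depth [[0.36667863 0.3671215  0.3653597  0.36546355 0.3670067 ]
 [0.3670478  0.36703324 0.36800763 0.36885667 0.36905292]
 [0.3696322  0.3698274  0.36971948 0.37023515 0.37094963]]
[0.49578911 0.36447764 0.06820934]
proj scene [499.39027259 178.55943907]
tool shift to top centre [-0.01307275 -0.00023005  0.17674026]
```

View pics/w1c.png

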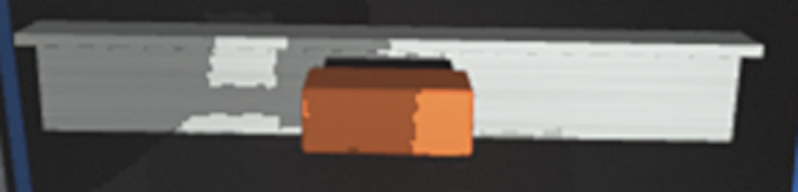

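```bash
python3 -m inch '[-0.21,0,0.1,-0.02,0.03,0.06,1, 0,0,0.9,0,0,0,1, 0,0,0.9,0,0,0,1, 0,0,0.9,0,0,0,1, 0,0,0,0,0,0,1]'
```

```text
clock: 2.7
eef_pos: [0.4974, 0.3615, 0.073]
tool_rot: [[0.152, 0.988, 0.003], [0.988, -0.152, 0.001], [0.001, 0.003, -1.0]]
contact_force: [0.5, -0.8, 0.5]
opening: 0.0936
```

```bash
python3 -m inch '[0.05,-0.03,0.35,0,0,0,1, 0,0,0.3,0,0,0,1, 0,0,0.05,0,0,0,1, 0,0,0,0,0,0,1, 0,0,0,0,0,0,1]'; python3 - <<'E'
from h import *
im,d=env.get_image("scene"); cv2.imwrite("pics/s2.png",cv2.resize(im[100:280,410:610,::-1],None,fx=3,fy=3))
E
```

```text
clock: 3.32
eef_pos: [0.4989, 0.3662, 0.0345]
tool_rot: [[0.152, 0.988, 0.008], [0.988, -0.152, 0.005], [0.006, 0.007, -1.0]]
contact_force: [0.4, -0.4, 0.1]
opening: 0.0939
```

View pics/s2.png

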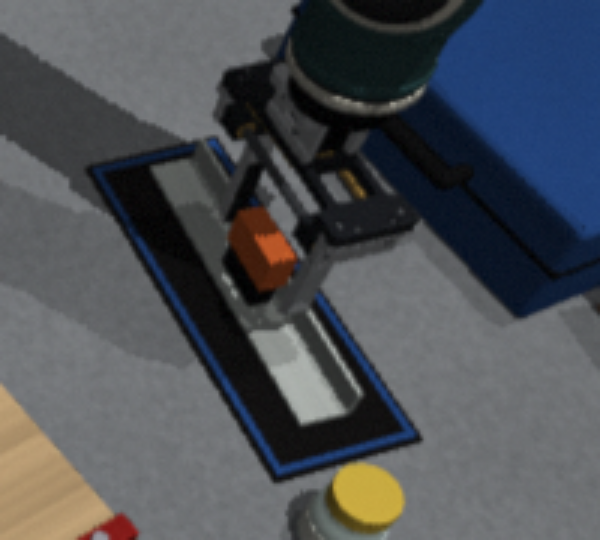

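```bash
python3 -m inch '[-0.03,-0.04,0.04,0.04,-0.034,0,1, 0,0,0,0,0,0,0, 0,0,0,0,0,0,0, 0,0,0,0,0,0,0, 0,0,0,0,0,0,0]'; python3 -m inch '[0,0,0,0,0,0,0, 0,0,0,0,0,0,0, 0,0,0,0,0,0,0, 0,0,0,0,0,0,0, 0,0,0,0,0,0,0]'
```

```text
clock: 4.0
eef_pos: [0.4963, 0.365, 0.0326]
tool_rot: [[0.152, 0.988, 0.001], [0.988, -0.152, 0.001], [0.001, 0.0, -1.0]]
contact_force: [0.4, -0.9, 0.3]
opening: 0.06
clock: 4.62
eef_pos: [0.4963, 0.3649, 0.0326]
tool_rot: [[0.152, 0.988, 0.0], [0.988, -0.152, 0.001], [0.001, 0.0, -1.0]]
contact_force: [0.8, 0.6, 0.1]
opening: 0.0598
```

```bash
python3 -m inch '[0,0,-0.1,0,0,0,0, 0,0,-0.3,0,0,0,0, 0,0,-0.5,0,0,0,0, 0,0,-0.5,0,0,0,0, 0,0,-0.3,0,0,0,0]'; python3 - <<'E'
from h import *
im,d=env.get_image("scene"); cv2.imwrite("pics/s3.png",cv2.resize(im[60:300,380:640,::-1],None,fx=2.3,fy=2.3))
E
```

```text
clock: 5.25
eef_pos: [0.4958, 0.3642, 0.14]
tool_rot: [[0.152, 0.988, -0.0], [0.988, -0.152, -0.0], [-0.0, -0.0, -1.0]]
contact_force: [0.4, -0.1, -3.2]
opening: 0.0602
```

View pics/s3.png

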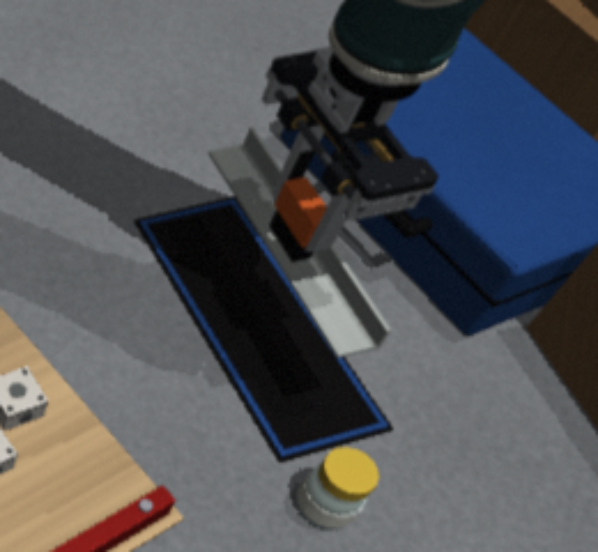

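```bash
python3 -m inch '[-0.3,0,0,0,0,0,0, -0.6,0,0,0,0,0,0, -0.7,0,0,0,0,0,0, -0.7,0,0,0,0,0,0, -0.6,0,0,0,0,0,0]';python3 -m inch '[-0.5,0,0,0,0,0.5,0, 0,0,0,0,0,0.8,0, 0,0,0,0,0,0.8,0, 0,0,0,0,0,0.8,0, 0,0,0,0,0,0.8,0]'; python3 -m inch '[0,0,0,0,0,0.9,0, 0,0,0,0,0,0.9,0, 0,0,0,0,0,0.9,0, 0,0,0,0,0,0.9,0, 0,0,0,0,0,0,0]'
```

```text
clock: 5.92
eef_pos: [0.4666, 0.1854, 0.1387]
tool_rot: [[0.15, 0.989, -0.002], [0.989, -0.15, -0.001], [-0.001, -0.002, -1.0]]
contact_force: [0.5, -0.0, -2.6]
opening: 0.06
clock: 6.55
eef_pos: [0.4575, 0.1459, 0.1356]
tool_rot: [[0.734, 0.679, -0.008], [0.679, -0.734, -0.004], [-0.008, -0.003, -1.0]]
contact_force: [-0.1, 0.5, -2.1]
opening: 0.0599
clock: 7.18
eef_pos: [0.4533, 0.1407, 0.1322]
tool_rot: [[0.996, 0.093, -0.014], [0.093, -0.996, -0.007], [-0.014, 0.005, -1.0]]
contact_force: [-0.2, -0.2, -2.5]
opening: 0.0602
```

```bash
python3 -m inch '[-0.1,0.4,0,0.03,0.08,-0.19,0, -0.1,0.7,0,0,0,0,0, -0.1,0.7,0,0,0,0,0, -0.1,0.7,0,0,0,0,0, -0.05,0.5,0,0,0,0,0]';python3 -m inch '[0,0,0,0,0,0,0, 0,0,0,0,0,0,0, 0,0,0,0,0,0,0, 0,0,0,0,0,0,0, 0,0,0,0,0,0,0]'; python3 - <<'E'
from h import *
s=env.read_state();print(s["eef_pos"],s["tool_rot"])
im,d=env.get_image("top"); cv2.imwrite("pics/t4.png",im[:,:,::-1]);np.savez("t4.npz",im=im,d=d)
im2,d=env.get_image("scene"); cv2.imwrite("pics/s4.png",im2[:,:,::-1])
a=cv2.resize(im[140:320,215:395,::-1],None,fx=3,fy=3)
cv2.imwrite("pics/t4c.png",a)
E
```

```text
clock: 7.8
eef_pos: [0.4474, -0.0463, 0.1309]
tool_rot: [[0.988, 0.153, -0.002], [0.153, -0.988, 0.0], [-0.002, -0.0, -1.0]]
contact_force: [1.3, 0.4, -2.6]
opening: 0.0595
clock: 8.43
eef_pos: [0.4461, -0.0467, 0.1302]
tool_rot: [[0.987, 0.161, -0.003], [0.161, -0.987, 0.0], [-0.003, -0.001, -1.0]]
contact_force: [0.3, 0.8, -2.7]
opening: 0.0598
[ 0.446134   -0.0466682   0.13015955] [[ 9.86989141e-01  1.60753257e-01 -3.29021412e-03]
 [ 1.60754587e-01 -9.86994398e-01  1.42044546e-04]
 [-3.22458878e-03 -6.69113436e-04 -9.99994577e-01]]
```

View pics/t4c.png

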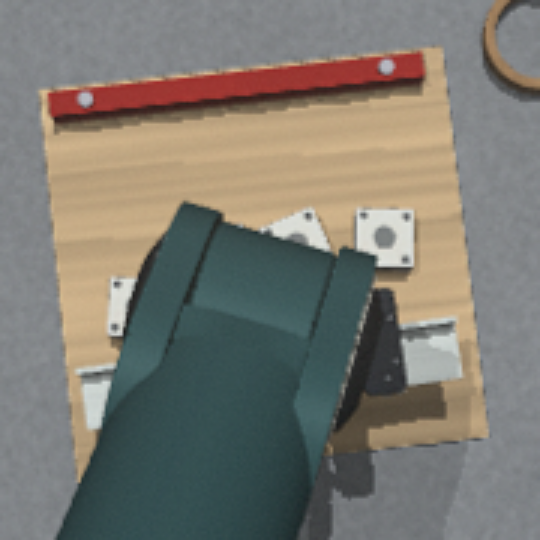

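View pics/s4.png

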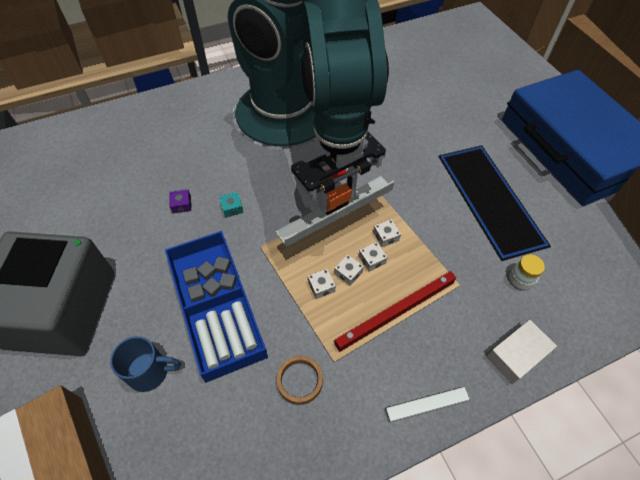

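```bash
python3 -m inch '[0,0,0.3,0,0,0.18,0, 0,0,0.4,0,0.01,0,0, 0,0,0.4,0,0,0,0, 0,0,0.3,0,0,0,0, 0,0,0,0,0,0,0]';python3 -m inch '[0,0,0,0,0,0,0, 0,0,0,0,0,0,0, 0,0,0,0,0,0,0, 0,0,0,0,0,0,0, 0,0,0,0,0,0,0]'
```

```text
clock: 9.15
eef_pos: [0.4468, -0.046, 0.0442]
tool_rot: [[0.991, 0.13, -0.0], [0.13, -0.991, 0.001], [-0.0, -0.001, -1.0]]
contact_force: [0.4, 0.4, -2.3]
opening: 0.0599
clock: 9.78
eef_pos: [0.4482, -0.0457, 0.0464]
tool_rot: [[0.991, 0.131, 0.003], [0.131, -0.991, 0.001], [0.003, -0.001, -1.0]]
contact_force: [-0.1, 0.3, -2.9]
opening: 0.0595
```

```bash
python3 -m inch '[0,0,0.1,0,-0.01,0.02,0, 0,0,0.08,0,0,0,0, 0,0,0.0,0,0,0,0, 0,0,0,0,0,0,0, 0,0,0,0,0,0,0]'; python3 - <<'E'
from h import *
s=env.read_state();print(s["eef_pos"],s["tool_rot"])
im,d=env.get_image("scene"); cv2.imwrite("pics/s5.png",cv2.resize(im[160:350,250:460,::-1],None,fx=3,fy=3))
E
```

```text
clock: 10.4
eef_pos: [0.4482, -0.0457, 0.0347]
tool_rot: [[0.992, 0.127, 0.001], [0.127, -0.992, 0.001], [0.001, -0.001, -1.0]]
contact_force: [0.5, -0.1, -1.6]
opening: 0.0598
[ 0.44821841 -0.04572806  0.0346761 ] [[ 9.91911369e-01  1.26928591e-01  9.83789814e-04]
 [ 1.26927666e-01 -9.91911519e-01  9.51887011e-04]
 [ 1.09665413e-03 -8.19317403e-04 -9.99999063e-01]]
```

View pics/s5.png

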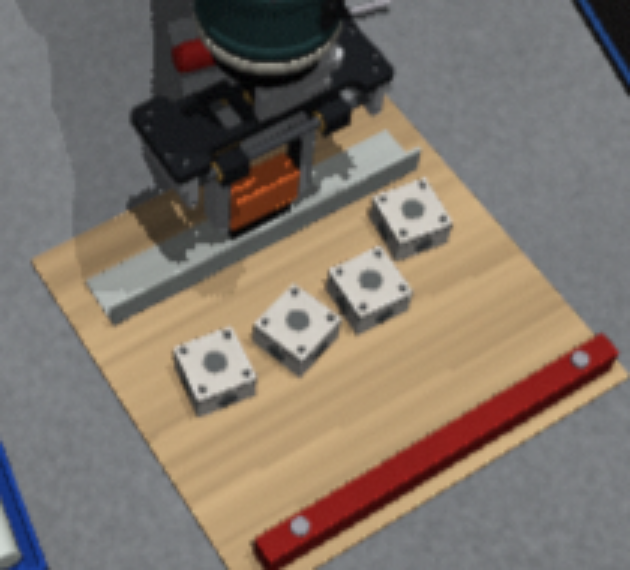

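```bash
python3 -m inch '[0.15,0,0,0,0,0,0, 0.2,0,0,0,0,0,0, 0.2,0,0,0,0,0,0, 0.2,0,0,0,0,0,0, 0.2,0,0,0,0,0,0]'; python3 - <<'E'
from h import *
s=env.read_state();p=s["eef_pos"]-np.array([.6675,-.014,0]);print(p@[.9921,.1253,0]+.022,p@[-.1253,.9921,0],s["tool_rot"],s["wrist_torque"])
im,d=env.get_image("scene"); cv2.imwrite("pics/s6.png",cv2.resize(im[160:350,250:460,::-1],None,fx=3,fy=3))
E
```

```text
clock: 11.08
eef_pos: [0.508, -0.0379, 0.0346]
tool_rot: [[0.992, 0.127, -0.0], [0.127, -0.992, 0.001], [-0.0, -0.001, -1.0]]
contact_force: [-6.3, -0.0, 5.0]
opening: 0.0601
-0.13920195740546526 -0.003735918910386161 [[ 9.91876250e-01  1.27206255e-01 -2.69016719e-04]
 [ 1.27206480e-01 -9.91875613e-01  1.13082368e-03]
 [-1.22983278e-04 -1.15585782e-03 -9.99999324e-01]] [-0.87505512  1.61894747 -0.26598932]
```

View pics/s6.png

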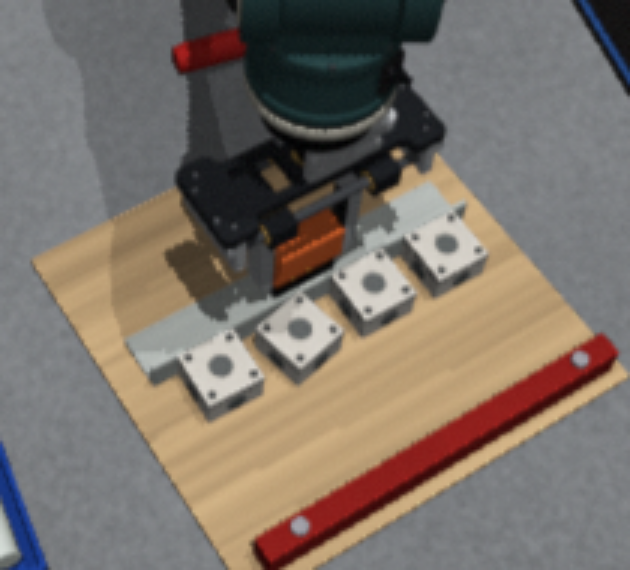

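```bash
python3 -m inch '[0.15,0,-0.02,0,0,0,0, 0.2,0,0,0,0,0,0, 0.2,0,0,0,0,0,0, 0.2,0,0,0,0,0,0, 0.2,0,0,0,0,0,0]'; python3 - <<'E'
from h import *
s=env.read_state();p=s["eef_pos"]-np.array([.6675,-.014,0]);print(p@[.9921,.1253,0]+.022,p@[-.1253,.9921,0],s["tool_rot"],s["wrist_torque"],s["contact_force"])
im,d=env.get_image("scene"); cv2.imwrite("pics/s7.png",cv2.resize(im[160:350,250:460,::-1],None,fx=3,fy=3))
E
```

```text
clock: 11.75
eef_pos: [0.5688, -0.0299, 0.0357]
tool_rot: [[0.992, 0.128, -0.001], [0.128, -0.992, 0.001], [-0.001, -0.001, -1.0]]
contact_force: [-4.9, -0.7, -0.7]
opening: 0.0599
-0.0778753908927835 -0.003386811416524412 [[ 9.91827611e-01  1.27581180e-01 -1.01572313e-03]
 [ 1.27582353e-01 -9.91827269e-01  1.18826231e-03]
 [-8.55821991e-04 -1.30813971e-03 -9.99998778e-01]] [-0.16180899  1.19216245  0.068405  ] [-4.92714785 -0.71215833 -0.74189558]
```

View pics/s7.png

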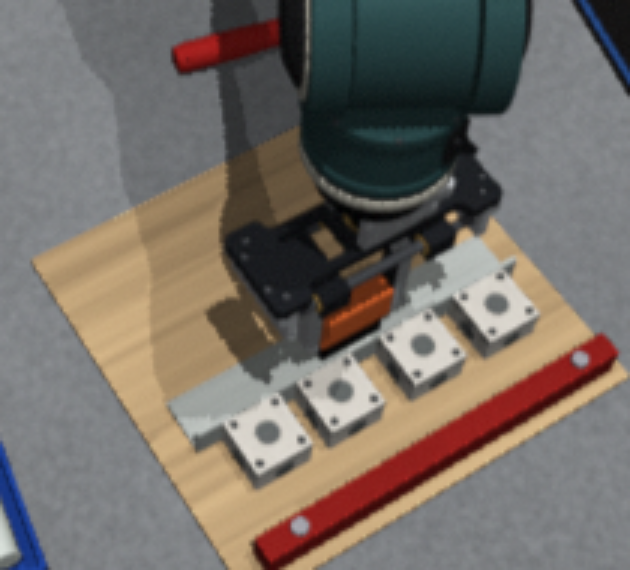

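```bash
python3 -m inch '[0.1,0,-0.01,0,0,0,0, 0.1,0,0,0,0,0,0, 0.1,0,0,0,0,0,0, 0.05,0,0,0,0,0,0, 0,0,0,0,0,0,0]'; python3 - <<'E'
from h import *
s=env.read_state();p=s["eef_pos"]-np.array([.6675,-.014,0]);print(p@[.9921,.1253,0]+.022,p@[-.1253,.9921,0],s["tool_rot"],s["wrist_torque"],s["contact_force"])
im,d=env.get_image("scene"); cv2.imwrite("pics/s8.png",cv2.resize(im[210:350,300:480,::-1],None,fx=4,fy=4))
E
```

```text
clock: 12.42
eef_pos: [0.5926, -0.0267, 0.0362]
tool_rot: [[0.992, 0.128, 0.0], [0.128, -0.992, 0.001], [0.0, -0.001, -1.0]]
contact_force: [-2.3, 0.2, -3.1]
opening: 0.06
-0.05391965769539387 -0.003234323873446946 [[ 9.91768028e-01  1.28047454e-01  1.68053131e-04]
 [ 1.28047244e-01 -9.91767630e-01  9.33318981e-04]
 [ 2.86178775e-04 -9.04117185e-04 -9.99999550e-01]] [-0.05370339  0.47593879  0.05258845] [-2.26547673  0.22554753 -3.13338324]
```

View pics/s8.png

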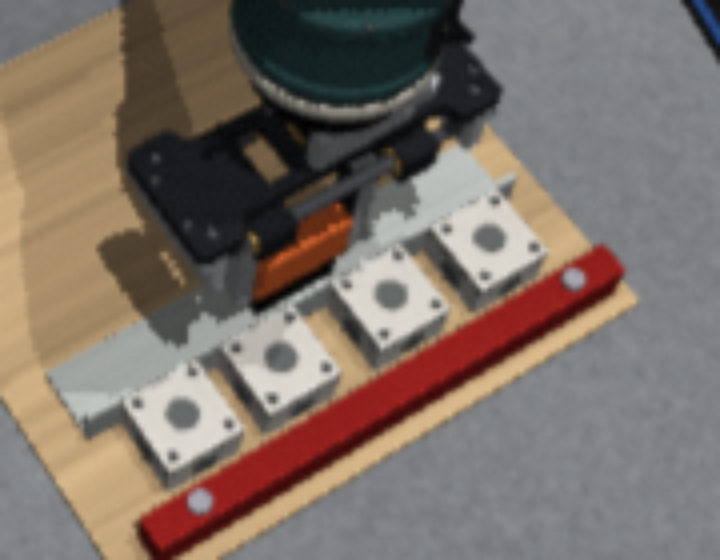

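```bash
python3 -m inch '[0.03,0,0,0,0,0,0, 0.03,0,0,0,0,0,0, 0.02,0,0,0,0,0,0, 0.01,0,0,0,0,0,0, 0.01,0,0,0,0,0,0]'
```

```text
clock: 13.1
eef_pos: [0.5981, -0.026, 0.0363]
tool_rot: [[0.992, 0.128, -0.001], [0.128, -0.992, 0.001], [-0.001, -0.001, -1.0]]
contact_force: [-4.6, -0.6, -1.3]
opening: 0.0595
```

```bash
python3 -m inch '[0.01,0,0,0,0,0,0, 0.01,0,0,0,0,0,0, 0.01,0,0,0,0,0,0, 0.01,0,0,0,0,0,0, 0.01,0,0,0,0,0,0]'
```

```text
clock: 13.72
eef_pos: [0.6012, -0.0257, 0.0363]
tool_rot: [[0.992, 0.128, -0.001], [0.128, -0.992, 0.001], [-0.001, -0.001, -1.0]]
contact_force: [-3.9, -0.5, -1.0]
opening: 0.0602
```

```bash
python3 -m inch '[0.01,0,0,0,0,0,0, 0.01,0,0,0,0,0,0, 0.005,0,0,0,0,0,0, 0.005,0,0,0,0,0,0, 0.005,0,0,0,0,0,0]'; python3 - <<'E'
from h import *
s=env.read_state();print(s["eef_pos"],s["wrist_torque"],s["contact_force"])
im,d=env.get_image("scene"); cv2.imwrite("pics/s9.png",cv2.resize(im[210:350,300:480,::-1],None,fx=4,fy=4))
E
```

```text
clock: 14.35
eef_pos: [0.6034, -0.0254, 0.0363]
tool_rot: [[0.992, 0.128, -0.001], [0.128, -0.992, 0.001], [-0.001, -0.001, -1.0]]
contact_force: [-5.2, -0.8, 0.3]
opening: 0.0597
[ 0.60335224 -0.02541804  0.03625827] [-0.17095698  1.52461482  0.12037267] [-5.19392613 -0.8279469   0.28801292]
```

View pics/s9.png

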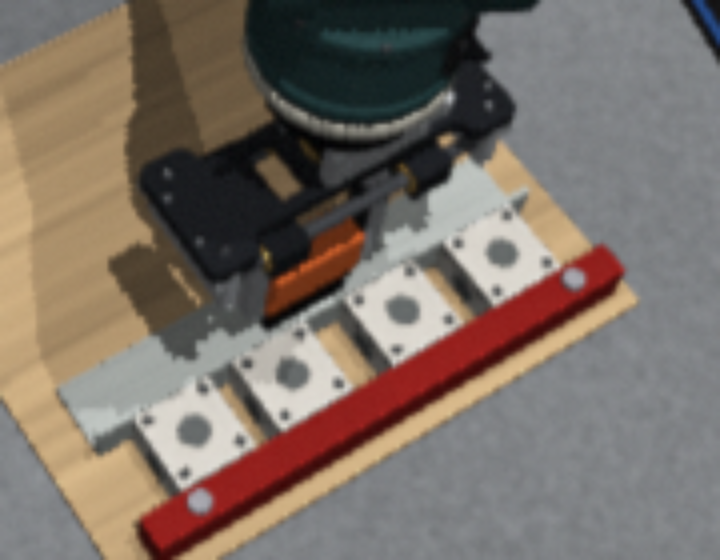

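```bash
python3 -m inch '[0.005,0,0,0,0,0,0, 0.005,0,0,0,0,0,0, 0.005,0,0,0,0,0,0, 0.005,0,0,0,0,0,0, 0.005,0,0,0,0,0,0]'
```

```text
clock: 15.02
eef_pos: [0.6035, -0.0255, 0.036]
tool_rot: [[0.992, 0.128, -0.004], [0.128, -0.992, 0.001], [-0.004, -0.002, -1.0]]
contact_force: [-5.8, -0.8, -0.2]
opening: 0.0598
```

```bash
python3 -m inch '[0.01,0,0,0,0.01,0,0, 0.01,0,0,0,0.01,0,0, 0.015,0,0,0,0.01,0,0, 0.015,0,0,0,0,0,0, 0.015,0,0,0,0,0,0]'
```

```text
clock: 15.65
eef_pos: [0.6038, -0.0255, 0.0352]
tool_rot: [[0.992, 0.13, -0.006], [0.13, -0.992, 0.002], [-0.006, -0.003, -1.0]]
contact_force: [-9.8, -1.0, 2.0]
opening: 0.06
```

```bash
python3 -m inch '[0.018,0,-0.005,0,0.01,0,0, 0.018,0,-0.005,0,0.01,0,0, 0.018,0,-0.005,0,0.01,0,0, 0.018,0,-0.005,0,0.01,0,0, 0.018,0,-0.005,0,0.01,0,0]'; python3 - <<'E'
from h import *
im,d=env.get_image("scene"); cv2.imwrite("pics/s10.png",cv2.resize(im[210:350,300:480,::-1],None,fx=4,fy=4))
im,d=env.get_image("top"); cv2.imwrite("pics/t10.png",cv2.resize(im[150:230,225:370,::-1],None,fx=5,fy=5))
s=env.read_state();print(s["contact_force"],s["wrist_torque"])
E
```

```text
clock: 16.27
eef_pos: [0.6039, -0.0255, 0.0353]
tool_rot: [[0.991, 0.131, -0.008], [0.131, -0.991, 0.003], [-0.008, -0.004, -1.0]]
contact_force: [-10.5, 0.1, 2.8]
opening: 0.0597
[-11.78576114  -0.03242114   3.11072071] [-0.80159946  2.71108995  0.2651268 ]
```

View pics/s10.png

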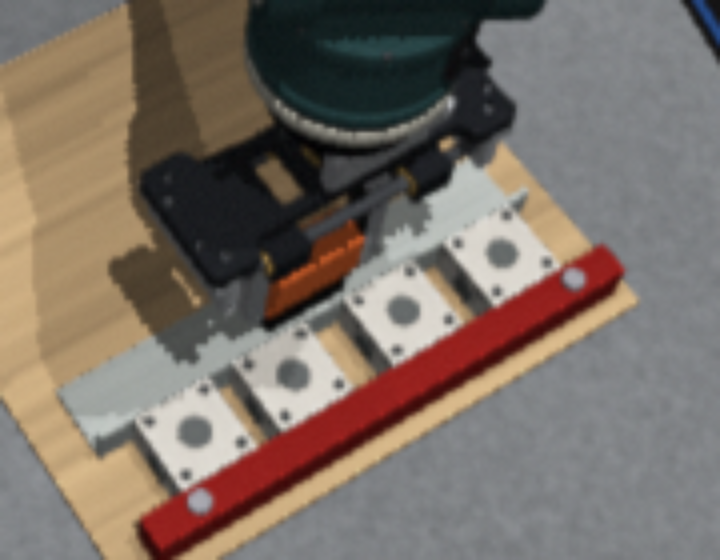

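View pics/t10.png

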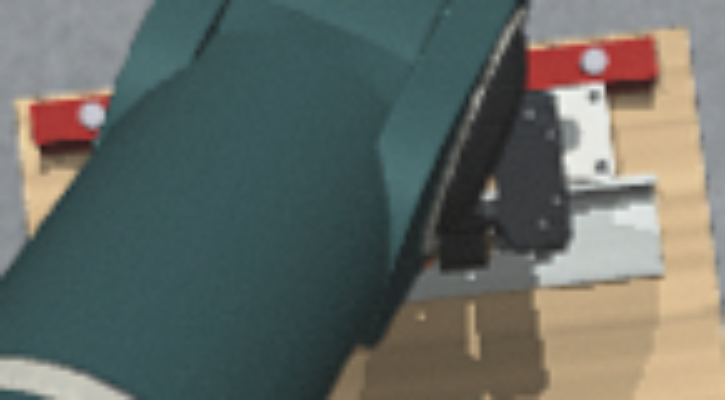

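```bash
python3 -m inch '[0.02,0,-0.01,0,0.01,0,0, 0.02,0,-0.01,0,0.01,0,0, 0.02,0,-0.01,0,0.01,0,0, 0.02,0,-0.01,0,0.01,0,0, 0.02,0,-0.01,0,0.01,0,0]'
```

```text
clock: 17.0
eef_pos: [0.6039, -0.0255, 0.0354]
tool_rot: [[0.991, 0.131, -0.012], [0.131, -0.991, 0.003], [-0.011, -0.005, -1.0]]
contact_force: [-10.3, -1.5, -1.4]
opening: 0.0598
```

```bash
python3 -m inch '[0.02,0,-0.01,0,0.01,0,0, 0.02,0,-0.01,0,0.01,0,0, 0.02,0,-0.01,0,0.01,0,0, 0.02,0,-0.01,0,0.01,0,0, 0.02,0,-0.01,0,0.01,0,0]'
```

```text
clock: 17.62
eef_pos: [0.6039, -0.0255, 0.0356]
tool_rot: [[0.991, 0.131, -0.016], [0.132, -0.991, 0.004], [-0.015, -0.006, -1.0]]
contact_force: [-9.2, -0.4, -1.1]
opening: 0.0596
```

```bash
python3 -m inch '[0.025,0,0,0,0.03,0,0, 0.025,0,0,0,0.03,0,0, 0.025,0,0,0,0.03,0,0, 0.025,0,0,0,0.03,0,0, 0.025,0,0,0,0.03,0,0]'
```

```text
clock: 18.25
eef_pos: [0.6043, -0.0254, 0.0352]
tool_rot: [[0.991, 0.132, -0.004], [0.132, -0.991, 0.008], [-0.002, -0.008, -1.0]]
contact_force: [-16.5, 1.0, 11.5]
opening: 0.0599
```

```bash
python3 -m inch '[-0.03,0,-0.02,0,0,0,0, -0.1,0,-0.01,0,0,0,0, -0.2,0,0,0,0,0,0, -0.3,0,0,0,0,0,0, -0.4,0,0,0,0,0,0]'; python3 - <<'E'
from h import *
im,d=env.get_image("scene"); cv2.imwrite("pics/s11.png",cv2.resize(im[190:350,280:480,::-1],None,fx=4,fy=3.75)[:600,:800])
E
```

```text
clock: 18.88
eef_pos: [0.5422, -0.0337, 0.0374]
tool_rot: [[0.991, 0.132, 0.001], [0.132, -0.991, 0.007], [0.002, -0.007, -1.0]]
contact_force: [0.2, 0.1, -2.9]
opening: 0.0599
```

View pics/s11.png

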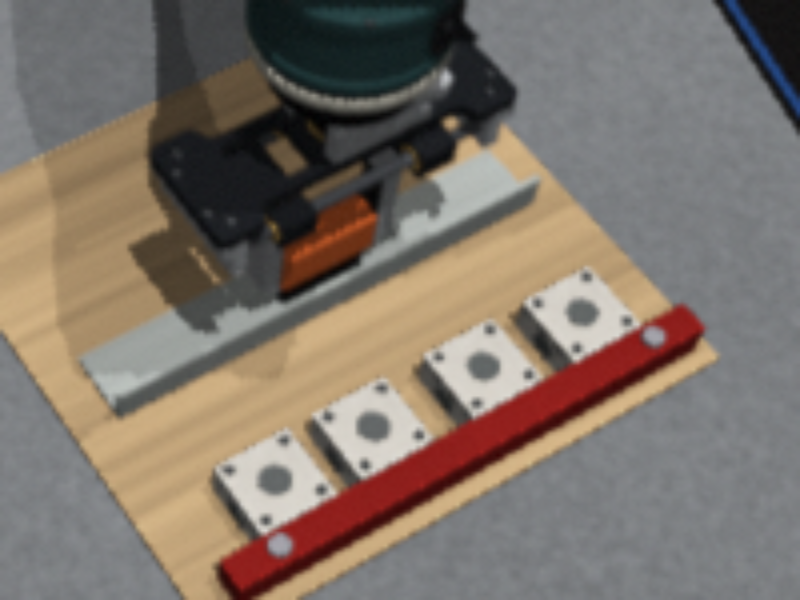

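```bash
python3 -m inch '[-0.1,0,-0.2,0,0,0,0, 0,0,-0.4,0,0,0,0, 0,0,-0.5,0,0,0,0, 0,0,-0.4,0,0,0,0, 0,-0.3,-0.1,0,0,0,0]';  python3 -m inch '[-0.1,-0.6,0,0,0,0,0, -0.1,-0.7,0,0,0,0,0, 0,-0.7,0,0,0,0,0, 0,-0.6,0,0,0,0,0, 0,-0.3,0,0,0,-0.4,0]'
```

```text
clock: 19.55
eef_pos: [0.5294, -0.0196, 0.1393]
tool_rot: [[0.992, 0.128, 0.001], [0.128, -0.992, 0.008], [0.002, -0.008, -1.0]]
contact_force: [0.6, 0.9, -3.2]
opening: 0.0604
clock: 20.18
eef_pos: [0.4948, 0.1557, 0.1455]
tool_rot: [[0.98, 0.198, 0.007], [0.198, -0.98, 0.011], [0.009, -0.009, -1.0]]
contact_force: [0.2, -0.8, -1.6]
opening: 0.0599
```

```bash
python3 -m inch '[0,0,0,0,0,-0.8,0, 0,0,0,0,0,-0.9,0, 0,0,0,0,0,-0.9,0, 0,0,0,0,0,-0.9,0, 0,0,0,0,0,-0.9,0]'; python3 -m inch '[0,0,0,0,0,-0.9,0, 0,0,0,0,0,-0.9,0, 0,0,0,0,0,-0.8,0, 0,0,0,0,0,0,0, 0,0,0,0,0,0,0]'; python3 - <<'E'
from h import *
im,d=env.get_image("top"); cv2.imwrite("pics/t12.png",im[:,:,::-1])
cv2.imwrite("pics/t12c.png",cv2.resize(im[145:245,225:375,::-1],None,fx=5,fy=5,interpolation=cv2.INTER_CUBIC))
E
```

```text
clock: 20.8
eef_pos: [0.4956, 0.1536, 0.1478]
tool_rot: [[0.537, 0.844, 0.01], [0.844, -0.537, 0.01], [0.014, 0.003, -1.0]]
contact_force: [-0.4, 0.2, -2.1]
opening: 0.0597
clock: 21.42
eef_pos: [0.497, 0.1491, 0.1498]
tool_rot: [[0.094, 0.995, 0.013], [0.995, -0.094, 0.01], [0.011, 0.012, -1.0]]
contact_force: [-0.5, -0.6, -1.4]
opening: 0.0598
```

View pics/t12c.png

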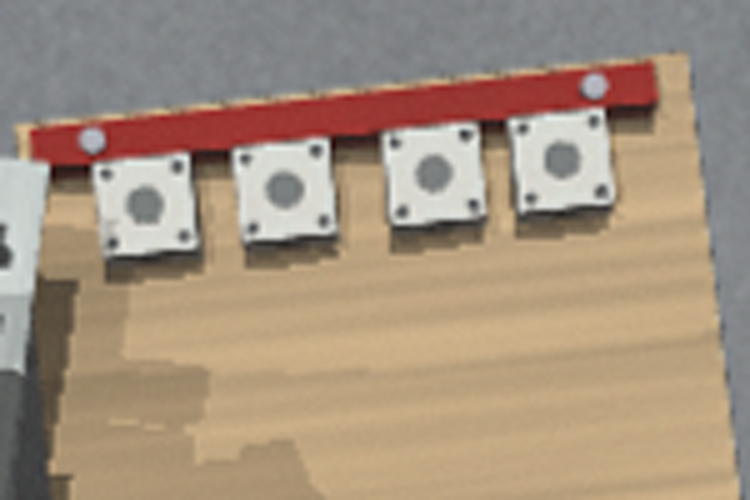

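View pics/t12.png

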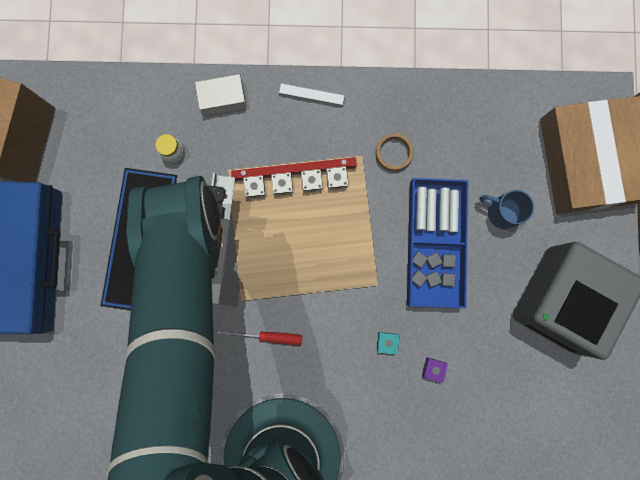

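All four boxes stand flush against the stop in the top crop, with their edges parallel to it at (145,205), (285,190), (435,173) and (562,160). Next I carry the straightedge back to the mat.

```bash
python3 -m inch '[0.4,-0.06,0,0.07,-0.06,0,0, 0.7,-0.06,0,0,0,0,0, 0.8,-0.06,0,0,0,0,0, 0.8,-0.06,0,0,0,0,0, 0.6,-0.06,0,0,0,0,0]';  python3 -m inch '[0,0,0,0,0,0,0, 0,0,0,0,0,0,0, 0,0,0,0,0,0,0, 0,0,0,0,0,0,0, 0,0,0,0,0,0,0]'; python3 - <<'E'
from h import *
im,d=env.get_image("scene"); cv2.imwrite("pics/s13.png",cv2.resize(im[60:300,380:640,::-1],None,fx=2.3,fy=2.3))
E
```

```text
clock: 22.1
eef_pos: [0.4998, 0.3505, 0.1506]
tool_rot: [[0.108, 0.994, 0.001], [0.994, -0.108, -0.001], [-0.001, 0.001, -1.0]]
contact_force: [0.7, 0.1, -2.1]
opening: 0.0596
clock: 22.72
eef_pos: [0.4996, 0.3502, 0.1502]
tool_rot: [[0.111, 0.994, 0.0], [0.994, -0.111, -0.002], [-0.002, 0.001, -1.0]]
contact_force: [-0.2, 0.4, -2.5]
opening: 0.0602
```

View pics/s13.png

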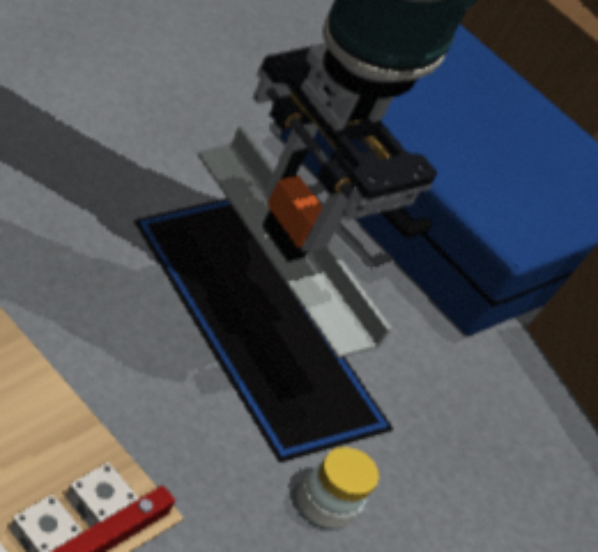

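```bash
python3 -m inch '[0.12,0,0.2,0,0,0,0, 0,0,0.5,0,0,0,0, 0,0,0.5,0,0,0,0, 0,0,0.4,0,0,0,0, 0,0,0.15,0,0,0,0]';  python3 -m inch '[0,0,0.03,0,0,0,0, 0,0,0,0,0,0,0, 0,0,0,0,0,0,0, 0,0,0,0,0,0,0, 0,0,0,0,0,0,0]'
```

```text
clock: 23.4
eef_pos: [0.5002, 0.3593, 0.0399]
tool_rot: [[0.11, 0.994, 0.0], [0.994, -0.11, -0.001], [-0.001, 0.001, -1.0]]
contact_force: [-0.1, 0.5, -2.4]
opening: 0.0596
clock: 24.02
eef_pos: [0.5011, 0.3603, 0.0398]
tool_rot: [[0.11, 0.994, 0.002], [0.994, -0.11, 0.001], [0.001, 0.002, -1.0]]
contact_force: [-0.2, 0.0, -2.9]
opening: 0.0598
```

```bash
python3 -m inch '[0,0,0.05,0,0,0,0, 0,0,0.04,0,0,0,0, 0,0,0.02,0,0,0,0, 0,0,0.01,0,0,0,0, 0,0,0.01,0,0,0,0]'
```

```text
clock: 24.65
eef_pos: [0.5015, 0.3606, 0.0325]
tool_rot: [[0.11, 0.994, 0.003], [0.994, -0.11, 0.002], [0.002, 0.002, -1.0]]
contact_force: [-0.9, -2.3, 9.1]
opening: 0.0601
```

```bash
python3 -m inch '[0,0,-0.01,0,0,0,0, 0,0,0,0,0,0,1, 0,0,0,0,0,0,1, 0,0,0,0,0,0,1, 0,0,0,0,0,0,1]'; python3 -m inch '[0,0,0,0,0,0,1, 0,0,-0.2,0,0,0,1, 0,0,-0.5,0,0,0,1, 0,0,-0.8,0,0,0,1, 0,0,-0.8,0,0,0,1]'; python3 -m inch '[0,0,-0.8,0,0,0,1, 0,0,-0.5,0,0,0,1, 0,0,0,0,0,0,1, 0,0,0,0,0,0,1, 0,0,0,0,0,0,1]'; python3 - <<'E'
from h import *
im,d=env.get_image("scene"); cv2.imwrite("pics/s14.png",im[:,:,::-1])
c=env.get_calibration("wrist");im,d=env.get_image("wrist"); cv2.imwrite("pics/w14.png",im[:,:,::-1]);np.savez("w14.npz",E=c["extrinsics"],d=d)
im,d=env.get_image("top"); cv2.imwrite("pics/t14.png",im[:,:,::-1])
E
```

```text
clock: 25.28
eef_pos: [0.5017, 0.3607, 0.0332]
tool_rot: [[0.11, 0.994, 0.003], [0.994, -0.11, 0.002], [0.002, 0.003, -1.0]]
contact_force: [0.6, -0.0, 0.1]
opening: 0.0936
clock: 25.9
eef_pos: [0.5, 0.3593, 0.1742]
tool_rot: [[0.111, 0.994, -0.0], [0.994, -0.111, -0.002], [-0.002, -0.0, -1.0]]
contact_force: [1.7, 0.8, 0.1]
opening: 0.0945
clock: 26.52
eef_pos: [0.5005, 0.3592, 0.2609]
tool_rot: [[0.111, 0.994, 0.005], [0.994, -0.111, 0.003], [0.004, 0.004, -1.0]]
contact_force: [0.2, 0.3, -0.1]
opening: 0.0939
```

View pics/s14.png

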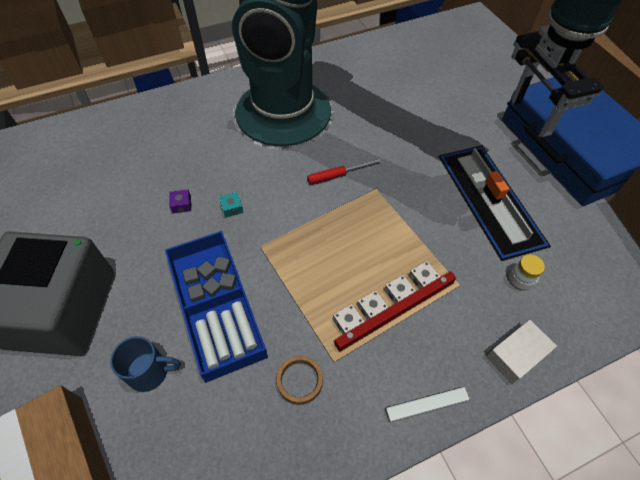

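View pics/w14.png

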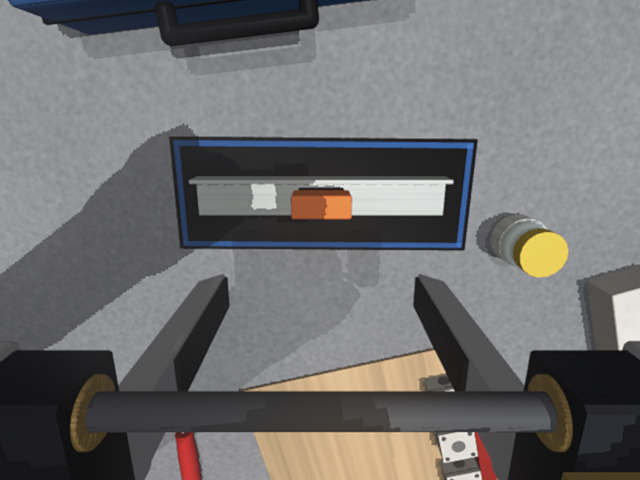

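The straightedge lies inside the blue border, with its grip at about (321,205) in the wrist view. I'll check the row numerically before handing in.

```bash
python3 - <<'E'
from h import *
im=cv2.imread("pics/t14.png")[:,:,::-1].copy();c=env.get_calibration("top");H=hsv(im).astype(int);h,s,v=H[...,0],H[...,1],H[...,2]
m=((h<5)|(h>175))&(s>130)&(v>60)
b=[b for b in blobs(m,300) if b[:,0,1].mean()<220][0]
r=cv2.minAreaRect(b);bp=cv2.boxPoints(r);P=np.array([onz(c,u,w,.036) for u,w in bp])
i=P[np.argsort(P[:,0])];ctr=P.mean(0);e=P[np.argmax(P[:,1])]-P[np.argmin(P[:,1])]
L=sorted([P[k]-P[(k+1)%4] for k in range(4)],key=lambda d:-np.linalg.norm(d))[0];y=L/np.linalg.norm(L);y=y*np.sign(y[1]);x=np.array([y[1],-y[0],0])
print("stop ctr",ctr.round(4),"yaw",np.degrees(np.arctan2(x[1],x[0])).round(2),r[1])
w=cv2.morphologyEx(((s<45)&(v>140)).astype(np.uint8),cv2.MORPH_CLOSE,np.ones((3,3)));w[:155]=0;w[205:]=0;w[:,:238]=0;w[:,355:]=0
for q in blobs(w,100):
    rr=cv2.minAreaRect(q);p=onz(c,*rr[0],.036);Q=np.array([onz(c,a,b_,.036) for a,b_ in cv2.boxPoints(rr)]);e=Q[1]-Q[0]
    a=np.degrees(np.arctan2(e[1],e[0])-np.arctan2(x[1],x[0]))%90
    print("box x' from face",((p-ctr)@x+.010).round(4),"y'",((p-ctr)@y).round(4),"dyaw",(a if a<45 else a-90).__round__(1),np.round(rr[1],1))
o=(321.5,205); W=env.get_calibration("wrist");W["extrinsics"]=np.load("w14.npz")["E"];print("grip",onz(W,*o,.068),"mat ctr .503 .357")
E=W["extrinsics"]; d=np.load("w14.npz")["d"]
for u,vv in((205,182),(448,182)):
    oo,dr=ray(W,u,vv+18); print("flange z",(oo+dr*d[vv+18,u])[2].round(4) )
E
```

```text
stop ctr [ 0.6797 -0.0114  0.036 ] yaw 7.39 (7.918962478637695, 124.89234924316406)
box x' from face -0.0228 y' 0.0984 dyaw 0.2 [18.7 19.3]
box x' from face -0.0228 y' 0.0316 dyaw 0.2 [18.7 19.2]
box x' from face -0.0226 y' -0.0392 dyaw -0.4 [18.7 19.7]
box x' from face -0.0227 y' -0.1013 dyaw 0.2 [18.8 19. ]
grip [0.50174836 0.36198309 0.068     ] mat ctr .503 .357
flange z 0.0089
flange z 0.0027
```

```bash
python3 - <<'E'
from cell import env
print(env.hand_in())
E
```

```text
the job is handed in; nothing more can be done
None
```

I picked up the straightedge by its orange grip, swept the four boxes against the red stop and pressed the row home. I then laid the straightedge back on its mat and handed in at about 26.7 s; no verdict was reported.

**Row:** in the last top view the box centres are 22.6 to 22.8 mm from the stop face (23 mm is flush). They are square to it within 0.4 degrees and between -101 and +98 mm along it.

**Press:** the hand force was mostly 9 to 12 N for about 2.5 s, but one reading reached 16.5 N, above the intended 12 N. At that moment the straightedge was also bearing on the board with about 14 N. Board and box friction should therefore have kept the stop below 16 N, but I could not measure the stop's force directly.

**Straightedge:** it is centred within about 1 mm along and 5 mm across the mat. The lay-down contact and the pictures show it flat. The two depth points I took as a check on its height disagreed, 8.9 mm against 2.7 mm where 8 mm is expected. I think the second point landed beside the flange rather than on it.

**Bystanders:** the jar, tape roll and mug stand in the same places in the scene images.

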